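Assemble a filter tower on its stand

TASK

Assemble the filter tower on the steel stand, one part after the other from the bottom up: the thick bronze-coloured filter puck into the stand's recess, then the black gasket ring flat around it on the rim, then the steel funnel tube upright on the gasket, and last the cap on the funnel with its knob up. Every part must be fully seated, level and let go before the next, and stay so; leave the crucible, vial, dish and beaker standing where they are.

Things in the scene. Friction and masses are not known exactly. Their poses are not given: they have to be found in the camera images.
- stand: Sizes in mm; origin: centre of the underside, z up. Filter stand, fixed: dark round foot (90 dia., 12 high), thin column, round steel head (64 dia.) with a flat rim 60 above the bench. In the head's top is a round recess, 49 dia., 4 deep (floor 56 above the bench). A small hose stub under the head points along +x, within the foot's outline. The tower stands on the vertical axis.
- puck: Sizes in mm; origin: centre of the underside, z up. The porous filter puck: solid disc of sintered bronze, 44 dia., 22 high, its lower edge bevelled to 40 dia. over 2.5 and its upper edge to 38 dia. over 4; about 60 g. Seated in the recess, its underside is 56 above the bench and it stands 18 proud of the rim.
- gasket: Sizes in mm; origin: centre of the underside, z up. The gasket: hard black ring with a flat section, 60 outer dia., 49 inner dia., 10 high, about 30 g, the same both ways up. It goes around the puck and lies on the stand's rim, its underside 60 above the bench; the puck then stands 8 above it.
- funnel: Sizes in mm; origin: centre of the underside, z up. The funnel tube: plain straight steel tube, open at both ends, 60 outer dia., 50 inner dia. (53 in the lowest 4), 70 high, about 180 g, standing upright. It goes over the puck's top and stands on the gasket, its underside 70 above the bench and its top rim 140.
- cap: Sizes in mm; origin: centre of the underside, z up. Cap, lying knob up: tapered white plug (40 dia. below, 45 above, 10 high), white flange 60 dia., 5 thick, and on the axis a black knob: neck 12 dia. from 15 to 21 above the underside, grip 20 dia. from 21 to 39. About 70 g. The plug goes into the funnel's top and the flange rests on the rim: underside then 130 above the bench.
- crucible: Sizes in mm; origin: centre of the underside, z up. Bystander: small open white porcelain cup, 30 dia., 24 high.
- vial: Sizes in mm; origin: centre of the underside, z up. Bystander: small amber vial with a black lid, 24 dia., 35 high.
- petri: Sizes in mm; origin: centre of the underside, z up. Bystander: closed clear dish, 60 dia., 15 high.
- beaker: Sizes in mm; origin: centre of the underside, z up. Bystander: clear open beaker, 68 dia., 60 high.
Not all that is in view belongs to the job. Of the things shaped like the puck, the brass one is meant. Of the things that look like the cap, the larger one is meant.

How it is judged:
On the way, in this order (a step that is already met when the one before it is completed fails the run):
1. the puck sits in the stand's recess, released (z of puck in the frame of stand between 0.0535 and 0.0585 m and horizontal distance between puck and stand below 0.005 m and angle between puck's own z axis and vertical below 0.06 rad and contact force between puck and the fingers below 0.1 N), for 0.2 s.
2. the black gasket ring lies flat around the puck, released (z of gasket in the frame of stand between 0.0575 and 0.0625 m and horizontal distance between gasket and stand below 0.0065 m and angle between gasket's own z axis and vertical below 0.06 rad and contact force between gasket and the fingers below 0.1 N), for 0.2 s.
3. the steel funnel tube stands on the gasket, released (z of funnel in the frame of stand between 0.0675 and 0.0725 m and horizontal distance between funnel and stand below 0.0065 m and angle between funnel's own z axis and vertical below 0.06 rad and contact force between funnel and the fingers below 0.1 N), for 0.2 s.
4. the cap closes the funnel, released (z of cap in the frame of stand between 0.1275 and 0.1325 m and horizontal distance between cap and funnel below 0.005 m and angle between cap's own z axis and vertical below 0.06 rad and contact force between cap and the fingers below 0.1 N), for 0.2 s.
At the end, for the whole second after the job is handed in: All four parts released, at rest and level (within 0.06 rad), with undersides at their seated heights above the stand's foot (puck 56, gasket 60, funnel 70, cap 130 mm, each within 2.5 mm); puck within 5 mm, gasket and funnel within 6.5 mm of the stand's axis, cap within 5 mm of the funnel's axis (all of step 1 and all of step 2 and all of step 3 and all of step 4 and linear speed of each of puck, gasket, funnel, cap below 0.02 m/s); the robot touches nothing.
It fails at once if the crucible is pushed more than 40 mm or tipped over (distance of crucible from where it was at the start of the episode above 0.04 m or angle between crucible's own z axis and vertical above 0.6 rad).
It fails at once if the vial is pushed more than 40 mm or tipped over (distance of vial from where it was at the start of the episode above 0.04 m or angle between vial's own z axis and vertical above 0.6 rad).
It fails at once if the petri is pushed more than 40 mm or tipped over (distance of petri from where it was at the start of the episode above 0.04 m or angle between petri's own z axis and vertical above 0.6 rad).
It fails at once if the beaker is pushed more than 40 mm or tipped over (distance of beaker from where it was at the start of the episode above 0.04 m or angle between beaker's own z axis and vertical above 0.6 rad).
It also fails if it takes over 120 s, if anything falls off the work surface, if the arm or the gripper's body presses on something with over 40 N, if the wrist force passes 120 N, or if a joint passes its speed limit or range.

ROBOT

A 7-joint arm with a two-finger parallel gripper is mounted at the origin on the work surface. World frame = base frame: x ahead of the robot, y to its left, z up, the work surface at z = 0. Lengths are in m, angles in rad, forces in N, time in s.
With the tool pointing down it reaches from about 0.425 to 0.8 m from the base axis. Payload 8.3 kg.
Tool frame: the origin (TCP) lies midway between the tips of the shut fingers; the grasp point (between the pads) lies grip_depth behind it (grip_depth is the distance from the TCP to the grasp point, in m); z points along the fingers, y is the line along which they close (so a half turn about z gives the same grasp; the last joint's range is limited). The gripper opens to 85 mm and grips with 20 to 120 N. Pads are 22 mm wide; open, the fingers measure 114 mm over their backs; the gripper's body (76 mm by 85 mm) begins 54 mm behind the grasp point. The pads swing forward as they close: fully open they stand 13 mm farther back than shut.
Start: joints at [-1.195, 0.383, 0.016, 1.37, -0.006, 1.388, -0.046], TCP at [0.265, 0.566, 0.231] pointing down, gripper open.
Joint ranges: [-2.95, 2.95], [-0.25, 2.06], [-1.52, 1.56], [0.18, 2.33], [-1.44, 4.58], [0.02, 2.06], [-3.01, 3.01]. Speed limits (rad/s): [2.39, 2.39, 3.01, 3.01, 3.14, 3.14, 3.14].

INTERFACE

Orientations are given as a 3x3 rotation matrix whose columns are the frame's x, y, z axes.
In Python, from plant import * gives the robot as it stands.
- The arm moves only by the tool apply_moves, never from a script. Its argument "motion" is a list of rows, each a list of 7 numbers: the shift along the tool's x, y, z in m, then the turn, a rotation vector about the tool's x, y, z in degrees, then the finger opening in m, from 0 to 0.0854. In form: [[dx, dy, dz, ax, ay, az, jaw], ...]. A call has 1 to 20 rows; each row is the pose to reach, as a shift and turn from the pose commanded when the call began, along the tool's axes at that moment; what a row does not reach only later rows make up. A row lasts 1/8 s, in which the tool goes at most 62.5 mm and 10.7 degrees, less where a joint would pass 70% of its speed; a pose out of reach is approached as far as the arm can. A call with a gripper value outside its range is refused whole. The fingers move at their own pace and stop on an object; the grip force is fixed at half the most. Time passes only in rows, so rows that repeat a pose let the fingers close. It gives the time, the measured TCP pose, the force, the opening and the grip force at its end, in the units of the state.
- get_obs(): the state, without advancing time (a new reading comes with each control period).
- snapshot(name): name is "side" or "top"; returns a dict with "frame" (480x640x3 uint8, blue, green, red), "depth" (480x640 float32, m along the optical axis (not along the pixel's ray), 0 where there is no reading), "K" (3x3 intrinsics, pixels), "dist" ([k1, k2, p1, p2, k3] as OpenCV has them; the pictures are not rectified), "xyz" and "orientation" of the camera in the world. Camera axes: x right, y down, z forward; pixel columns grow to the right and rows downward; lengths in m; the calibration is good to about 2 mm. A picture is of the moment at which its call begins.
- finish_job(): hands the job in; it is judged then, once.
Trained networks look in a picture, given as the dict that the camera call returned (one of the last four; its "shot" number tells which), for a name from the list of things; names that differ only in an ending like _2 or _b are one class to them, and where a whole thing is asked for, a point or a joint stands for the part that bears it (a point fixed in the world has none). Each returns a list of dicts, best first, with "confidence" (0 to 1); they miss things now and then, are a little off and sometimes report something else, mostly with a low value. They report only what shows in the picture. A call takes as long as a camera call. They do not tell look-alikes from the thing itself.
- search_frame(picture, query): "box" ([left, top, right, bottom] in pixels, round what is visible of it).
- spot_point(picture, query): "pixel" ([column, row] in pixels: a listed point, or the origin of a listed thing).
The state is a dict: "time": time; "joint_pos": joint angles; "dq": joint speeds; "effort": joint torques, N m; "position": TCP position; "orientation": TCP orientation; "wrist_force": force on the tool from outside, world axes, zero at the start; "wrist_torque": the same for the moment, N m; "finger_gap": finger opening in m; "grip_force": force on a finger pad.
Only numpy, scipy, OpenCV 4.12 (cv2) and the standard library are available. Lean on these libraries where they do the work, as an engineer would, in place of code of your own. Each camera call takes 0.05 s, during which the arm holds its last target. There are 200 camera calls.

## Working session

There is one attempt and no reset: what is moved stays moved. The work goes in short steps, Python scripts to look and compute and a tool call to move; the robot and the scene stay as the last step left them, time stands still between calls to the robot, and variables do not carry over. Pictures are saved under pics/ and viewed, at most 14 in all, crops included, and the job is handed in when it is done.

Besides the shell and the picture viewer there is one more tool, called after "Request:" as name(argument=value, ...) on one line, values as JSON. apply_moves: Moves the arm, as the interface text tells. Its arguments: {"type":"object","properties":{"motion":{"type":"array"}},"required":["motion"]}

```bash
ls; mkdir -p pics; cat > h.py <<'E'
from plant import *
import numpy as np, cv2
def deproj(s,u,v,z=None,d=None):
    "pixel -> world, at world height z or at depth d"
    K=np.array(s["K"]);x,y=cv2.undistortPoints(np.array([[[u,v]]],float),K,np.array(s["dist"]))[0,0]
    R=np.array(s["orientation"]);p=np.array(s["xyz"]);r=R@np.array([x,y,1])
    return p+r*((z-p[2])/r[2] if d is None else d)
def cloud(s):
    "HxWx3 world points (nan without reading)"
    h,w=s["depth"].shape;g=np.stack(np.meshgrid(np.arange(w),np.arange(h)),-1).reshape(-1,1,2).astype(float)
    n=cv2.undistortPoints(g,np.array(s["K"]),np.array(s["dist"])).reshape(h,w,2)
    d=np.where(s["depth"]>0,s["depth"],np.nan)[...,None]
    return np.array(s["xyz"])+(np.concatenate([n,np.ones((h,w,1))],-1)*d)@np.array(s["orientation"]).T
E
python3 - <<'E'
from h import *
o=get_obs();print({k:np.round(o[k],3).tolist() for k in o}); 
try: print(grip_depth)
except Exception as e: print(e)
for n in("side","top"):
    s=snapshot(n);cv2.imwrite(f"pics/{n}0.png",s["frame"]);print(n,np.round(s["xyz"],3),np.round(s["orientation"],3).tolist())
    for q in["stand","puck","gasket","funnel","cap","crucible","vial","petri","beaker"]:
        for b in spot_point(s,q)[:3]:
            u,v=b["pixel"];print(q,round(b["confidence"],2),np.round([u,v]),np.round(deproj(s,u,v,z=0),3))
E
```

```text
pics
{'time': 0.0, 'joint_pos': [-1.195, 0.384, 0.016, 1.371, -0.006, 1.388, -0.046], 'dq': [-0.002, 0.001, -0.0, -0.0, -0.0, -0.001, 0.0], 'effort': [0.0, -62.761, 0.844, -37.182, 0.017, 0.015, -0.0], 'position': [0.265, 0.565, 0.23], 'orientation': [[-0.905, 0.425, -0.001], [0.425, 0.905, -0.002], [-0.0, -0.002, -1.0]], 'wrist_force': [0.745, 0.104, 0.821], 'wrist_torque': [-0.024, 0.017, 0.025], 'grip_force': 0.0, 'finger_gap': 0.085}
0.0187
side [0.431 0.718 0.711] [[-0.977, -0.143, 0.16], [-0.214, 0.637, -0.741], [0.004, -0.758, -0.652]]
stand 0.69 [316. 206.] [ 0.644 -0.204  0.   ]
stand 0.67 [274. 301.] [0.654 0.08  0.   ]
stand 0.47 [351. 246.] [ 0.55  -0.095  0.   ]
puck 0.83 [274. 301.] [0.655 0.082 0.   ]
puck 0.82 [293. 272.] [ 0.64   0.003 -0.   ]
puck 0.57 [323. 314.] [0.564 0.091 0.   ]
gasket 0.79 [344. 394.] [0.499 0.24  0.   ]
funnel 0.57 [406. 200.] [ 0.459 -0.267  0.   ]
cap 0.88 [398. 274.] [ 0.45  -0.035 -0.   ]
cap 0.56 [404. 242.] [ 0.449 -0.127 -0.   ]
crucible 0.51 [352. 242.] [ 0.549 -0.105  0.   ]
vial 0.58 [308. 350.] [0.571 0.172 0.   ]
petri 0.66 [428. 351.] [0.383 0.132 0.   ]
beaker 0.96 [228. 242.] [ 0.786 -0.052  0.   ]
top [ 0.428 -0.036  0.846] [[-0.02, -0.977, 0.211], [-1.0, 0.021, 0.002], [-0.007, -0.211, -0.978]]
stand 0.69 [413. 218.] [ 0.641 -0.193  0.   ]
puck 0.92 [254. 217.] [0.649 0.087 0.   ]
puck 0.74 [303. 223.] [0.638 0.001 0.   ]
gasket 0.78 [162. 306.] [0.497 0.243 0.   ]
funnel 0.69 [465. 325.] [ 0.455 -0.27   0.   ]
cap 0.87 [379. 333.] [ 0.444 -0.124  0.   ]
cap 0.81 [330. 335.] [ 0.443 -0.042  0.   ]
crucible 0.7 [360. 275.] [ 0.543 -0.096  0.   ]
vial 0.52 [202. 257.] [0.581 0.176 0.   ]
petri 0.59 [225. 380.] [0.373 0.133 0.   ]
beaker 0.62 [330. 143.] [ 0.786 -0.051  0.   ]
beaker 0.33 [254. 216.] [0.651 0.086 0.   ]
```

View pics/top0.png

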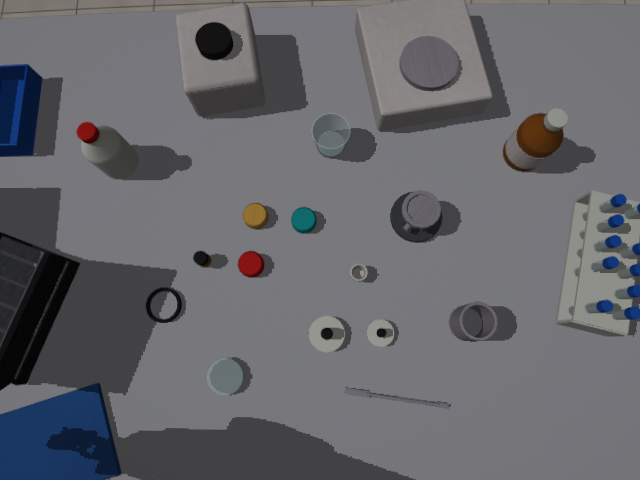

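View pics/side0.png

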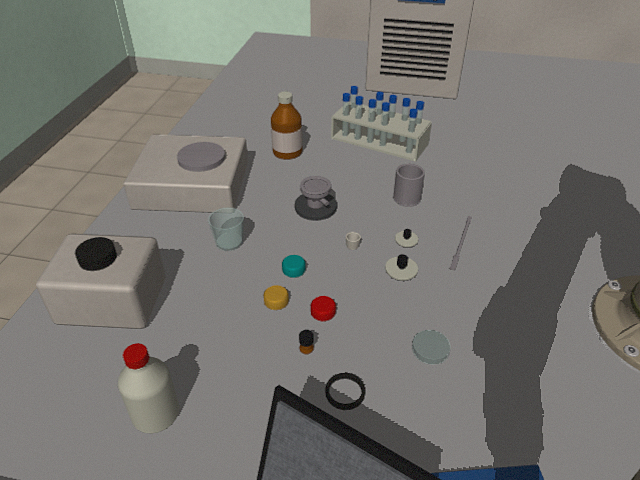

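Top view: three puck-like discs: yellow-brass (254,217), teal (303,220) and red (251,264). The brass one fits. There are two caps: white at (327,334) and (380,333). The left one is larger, so it is the one meant. The stand is at (415,212), gasket (163,305), funnel (476,321). I'll confirm with an enlarged crop and measure from both depth views.

```bash
cat >> h.py <<'E'
def band(P,c,r,z0,z1):
    m=(np.hypot(P[...,0]-c[0],P[...,1]-c[1])<r)&(P[...,2]>z0)&(P[...,2]<z1);return P[m]
def circ(p):
    "min enclosing circle of xy after 1% trimming + median height"
    q=p[:,:2].astype(np.float32);c,r=cv2.minEnclosingCircle(q.reshape(-1,1,2));return np.round([*c,r],4),np.round(np.median(p[:,2]),4),len(p)
E
python3 - <<'E'
from h import *
C={"puck":(.645,.085,.035,.012,.03),"gasket":(.498,.24,.045,.005,.02),"cap_fl":(.447,-.04,.045,.01,.02),"cap_knob":(.447,-.04,.03,.033,.045),"cap2_fl":(.447,-.124,.04,.006,.018),"funnel_top":(.456,-.26,.06,.06,.08),"stand_rim":(.63,-.19,.06,.055,.065),"stand_floor":(.63,-.19,.02,.05,.0585),"foot":(.63,-.19,.06,.006,.02),
"teal":(.634,0,.035,.012,.03),"red":(.56,.09,.035,.012,.03),"vial":(.575,.17,.03,.02,.05),"beaker":(.786,-.05,.06,.02,.07),"cruc":(.545,-.1,.03,.01,.03),"petri":(.38,.13,.05,.008,.02)}
S=[]
for n in("top","side"):
    s=snapshot(n);S.append(s);P=cloud(s)
    for k,(x,y,r,a,b) in C.items():
        p=band(P,(x,y),r,a,b)
        if len(p)>5:print(n,k,*circ(p),np.round(np.median(p[:,:2],0),4))
f=S[0]["frame"]
a=cv2.resize(f[190:290,190:340],None,fx=4,fy=4,interpolation=2);b=cv2.resize(f[300:370,290:440],None,fx=4,fy=4,interpolation=2)
cv2.imwrite("pics/crop.png",np.vstack([a,b])[:600])
E
```

```text
top puck [0.6487 0.0827 0.022 ] 0.0214 499 [0.6474 0.0818]
top gasket [0.496  0.2338 0.0359] 0.0098 369 [0.4979 0.2365]
top cap_fl [ 0.4449 -0.0366  0.0299] 0.015 897 [ 0.4452 -0.0365]
top cap_knob [ 0.4447 -0.0364  0.0097] 0.0386 118 [ 0.4443 -0.0362]
top cap2_fl [ 0.4455 -0.1256  0.0226] 0.0115 511 [ 0.4448 -0.1249]
top funnel_top [ 0.4584 -0.2725  0.0308] 0.0692 477 [ 0.4576 -0.2731]
top stand_rim [ 0.6424 -0.1971  0.0325] 0.0577 989 [ 0.643  -0.1964]
top stand_floor [ 0.6301 -0.1899  0.0199] 0.0558 349 [ 0.6325 -0.1908]
top foot [ 0.6427 -0.1969  0.0455] 0.0116 873 [ 0.622  -0.1792]
top teal [ 0.6396 -0.0009  0.0221] 0.0216 501 [ 0.6383 -0.0008]
top red [0.5641 0.0899 0.0221] 0.0215 532 [0.5628 0.0892]
top vial [0.5729 0.1711 0.0116] 0.0344 171 [0.5722 0.1695]
top beaker [ 0.7832 -0.0509  0.0346] 0.0461 843 [ 0.7989 -0.051 ]
top cruc [ 0.5452 -0.0921  0.0148] 0.0227 130 [ 0.5487 -0.0938]
top petri [0.3798 0.1299 0.0304] 0.0151 1096 [0.3799 0.1293]
side puck [0.6486 0.0838 0.0223] 0.0228 435 [0.6478 0.0881]
side gasket [0.5018 0.2371 0.0336] 0.0101 506 [0.4983 0.2427]
side cap_fl [ 0.4458 -0.0365  0.0311] 0.0165 506 [ 0.4451 -0.0295]
side cap_knob [ 0.4449 -0.0363  0.0121] 0.0394 95 [ 0.4457 -0.033 ]
side cap2_fl [ 0.445  -0.1254  0.0239] 0.013 250 [ 0.445  -0.1209]
side funnel_top [ 0.458  -0.2716  0.0321] 0.0681 343 [ 0.4585 -0.2649]
side stand_rim [ 0.6457 -0.1954  0.0348] 0.0589 501 [ 0.6434 -0.1964]
side stand_floor [ 0.6295 -0.1899  0.0197] 0.057 105 [ 0.6303 -0.1915]
side foot [ 0.6428 -0.1948  0.0466] 0.0134 678 [ 0.6391 -0.179 ]
side teal [ 6.40e-01 -4.00e-04  2.27e-02] 0.0228 370 [0.6386 0.0054]
side red [0.5642 0.0912 0.0218] 0.0227 455 [0.5637 0.095 ]
side vial [0.5743 0.172  0.0125] 0.0352 221 [0.5734 0.1764]
side beaker [ 0.7834 -0.0506  0.036 ] 0.0451 1073 [ 0.7843 -0.0529]
side cruc [ 0.5458 -0.0927  0.0157] 0.0204 185 [ 0.5452 -0.0919]
side petri [0.3799 0.1307 0.0314] 0.0161 982 [0.3803 0.1343]
```

```bash
sleep 0
```

```text
(no output)
```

View pics/crop.png

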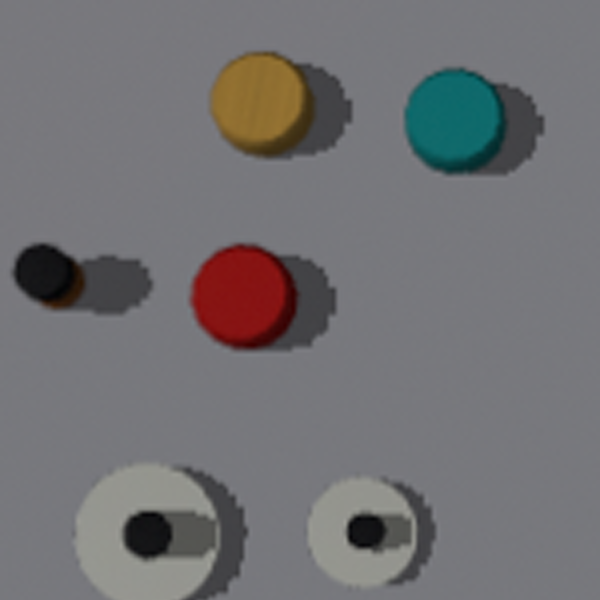

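The crop confirms the brass disc at crop (262,102) and the larger cap at (148,533). Measured heights agree with the text: puck 22 mm, flange 15 mm, funnel 69 mm, rim about 59 mm. I'll move above the puck and align tool y with world y.

Request:
apply_moves(motion=[[-0.05,-0.025,0,0,0,-4,0.058],[-0.105,-0.052,0,0,0,-8,0.058],[-0.16,-0.079,0,0,0,-12,0.058],[-0.215,-0.106,0,0,0,-16,0.058],[-0.27,-0.134,0,0,0,-20,0.058],[-0.325,-0.161,0,0,0,-25.2,0.058],[-0.38,-0.188,0,0,0,-25.2,0.058],[-0.435,-0.216,0,0,0,-25.2,0.058],[-0.49,-0.243,0,0,0,-25.2,0.058],[-0.53,-0.262,0,0,0,-25.2,0.058],[-0.553,-0.274,0,0,0,-25.2,0.058],[-0.553,-0.274,0,0,0,-25.2,0.058],[-0.553,-0.274,0,0,0,-25.2,0.058]])

```text
time: 2.72
position: [0.6494, 0.084, 0.2312]
orientation: [[-1.0, -0.002, -0.0], [-0.002, 1.0, 0.001], [0.0, 0.001, -1.0]]
wrist_force: [0.5, 0.7, 0.1]
finger_gap: 0.0582
grip_force: 0.0
```

```bash
python3 - <<'E'
from h import *
s=snapshot("side");P=cloud(s);p=band(P,(.649,.084),.08,.2,.33)
print(len(p))
for a in np.arange(.2,.33,.006):
    q=p[(p[:,2]>=a)&(p[:,2]<a+.006)]
    if len(q):print(round(a,3),len(q),np.round(q.min(0),3),np.round(q.max(0),3))
u=cv2.projectPoints
cv2.imwrite("pics/g1.png",cv2.resize(s["frame"][60:300,150:450],None,fx=2,fy=2))
E
```

```text
1713
0.236 60 [0.638 0.054 0.236] [0.659 0.123 0.242]
0.242 75 [0.637 0.053 0.242] [0.659 0.128 0.248]
0.248 102 [0.637 0.051 0.248] [0.659 0.13  0.254]
0.254 101 [0.637 0.051 0.254] [0.659 0.13  0.26 ]
0.26 92 [0.637 0.051 0.26 ] [0.659 0.13  0.266]
0.266 82 [0.637 0.049 0.266] [0.659 0.131 0.272]
0.272 43 [0.637 0.046 0.272] [0.658 0.124 0.278]
0.278 48 [0.635 0.03  0.278] [0.655 0.144 0.284]
0.284 128 [0.635 0.03  0.284] [0.66  0.148 0.29 ]
0.29 154 [0.635 0.027 0.29 ] [0.661 0.149 0.296]
0.296 95 [0.632 0.026 0.296] [0.659 0.15  0.302]
0.302 152 [0.631 0.022 0.302] [0.66  0.15  0.308]
0.308 149 [0.631 0.025 0.308] [0.66  0.152 0.314]
0.314 157 [0.631 0.023 0.314] [0.66  0.152 0.32 ]
0.32 148 [0.629 0.033 0.32 ] [0.667 0.153 0.326]
0.326 127 [0.629 0.066 0.326] [0.668 0.154 0.33 ]
```

View pics/g1.png

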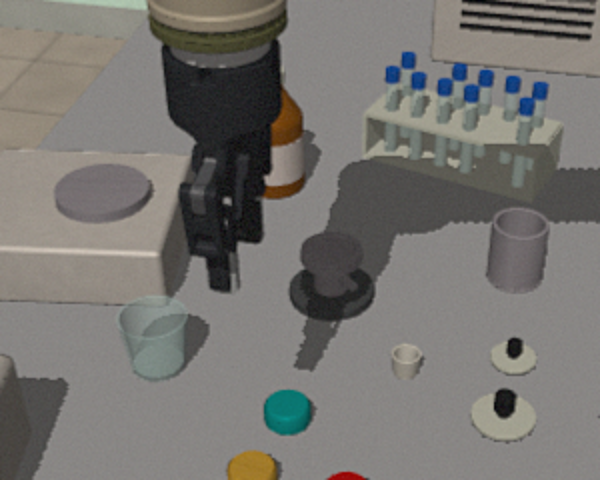

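Request:
apply_moves(motion=[[0.0005,-0.001,0.05,0,0,0,0.058],[0.0005,-0.001,0.1,0,0,0,0.058],[0.0005,-0.001,0.15,0,0,0,0.058],[0.0005,-0.001,0.19,0,0,0,0.058],[0.0005,-0.001,0.215,0,0,0,0.058],[0.0005,-0.001,0.2265,0,0,0,0.058],[0.0005,-0.001,0.2265,0,0,0,0.058],[0.0005,-0.001,0.2265,0,0,0,0.03],[0.0005,-0.001,0.2265,0,0,0,0.03],[0.0005,-0.001,0.2265,0,0,0,0.03],[0.0005,-0.001,0.2265,0,0,0,0.03],[0.0005,-0.001,0.2265,0,0,0,0.03],[0.0005,-0.001,0.2265,0,0,0,0.03]])

```text
time: 4.4
position: [0.6505, 0.0822, 0.0068]
orientation: [[-1.0, -0.001, 0.003], [-0.001, 1.0, 0.001], [-0.003, 0.001, -1.0]]
wrist_force: [-0.6, 0.7, 7.2]
finger_gap: 0.0415
grip_force: 61.3
```

Request:
apply_moves(motion=[[0,0,-0.01,0,0,0,0.03],[0,0,-0.03,0,0,0,0.03],[0,0,-0.06,0,0,0,0.03],[0,0,-0.1,0,0,0,0.03],[0,0,-0.14,0,0,0,0.03],[0,0,-0.14,0,0,0,0.03]])

```text
time: 5.15
position: [0.6519, 0.0818, 0.1509]
orientation: [[-1.0, -0.001, 0.009], [-0.001, 1.0, 0.002], [-0.009, 0.002, -1.0]]
wrist_force: [0.1, -1.8, -1.2]
finger_gap: 0.0411
grip_force: 60.8
```

```bash
python3 - <<'E'
from h import *
o=get_obs();print(o["position"],o["finger_gap"],o["wrist_force"],o["grip_force"])
s=snapshot("side");t=snapshot("top")
def crop(s,p,w=75,h=50):
    R=np.array(s["orientation"]);c=R.T@(p-np.array(s["xyz"]));u,v=cv2.projectPoints(c.reshape(1,1,3),np.zeros(3),np.zeros(3),np.array(s["K"]),np.array(s["dist"]))[0][0,0].astype(int)
    print(u,v);return cv2.resize(s["frame"][max(v-h,0):max(v-h,0)+2*h,max(u-w,0):max(u-w,0)+2*w],(600,400),interpolation=2)
p=np.array(o["position"])
cv2.imwrite("pics/p2.png",cv2.resize(np.hstack([crop(s,p),crop(t,p)]),(800,267)))
P=cloud(s);b=(P[...,2]>.09)&(np.hypot(P[...,0]-.65,P[...,1]-.083)<.04)
f=s["frame"].astype(int);brass=b&(f[...,2]-f[...,0]>50)
q=P[brass];print(len(q),np.round(q.min(0),4),np.round(q.max(0),4),np.round(np.percentile(q[:,2],[2,50,98]),4))
E
```

```text
[0.65186061 0.08181615 0.15085584] 0.04108614761396411 [ 0.13910263 -1.77980914 -1.19091378] 60.76012815115973
270 235
242 189
219 [0.6127 0.0635 0.149 ] [0.6717 0.1072 0.3033] [0.1504 0.1659 0.1691]
```

View pics/p2.png

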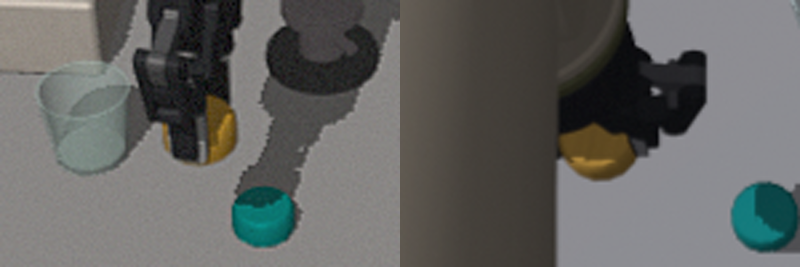

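Request:
apply_moves(motion=[[0,0,0,0,0,0,0.03],[0,0,0,0,0,0,0.03],[0,0,0,0,0,0,0.03]])

```text
time: 5.62
position: [0.6489, 0.0818, 0.144]
orientation: [[-1.0, -0.001, -0.001], [-0.001, 1.0, -0.0], [0.001, -0.0, -1.0]]
wrist_force: [0.3, 0.9, -0.5]
finger_gap: 0.0413
grip_force: 60.7
```

```bash
python3 - <<'E'
from h import *
o=get_obs();print(o["position"],np.round(o["orientation"],4).tolist(),o["finger_gap"],o["wrist_force"])
ims=[]
for n in("side","top"):
    s=snapshot(n);P=cloud(s);f=s["frame"].astype(int)
    m=(P[...,2]>.1)&(P[...,2]<.19)&(np.hypot(P[...,0]-.65,P[...,1]-.083)<.04)&(f[...,2]-f[...,0]>40)
    v,u=np.where(m);q=P[m];print(n,len(q),u.min(),u.max(),v.min(),v.max(),np.round(q.min(0),4),np.round(q.max(0),4))
    h=np.histogram(q[:,2],np.arange(.14,.186,.002));print(h[0])
    if n=="top":
        t=q[q[:,2]>np.percentile(q[:,2],50)];c=t.mean(0);nv=np.linalg.svd(t-c)[2][2];print("top normal",nv,c)
    ims.append(cv2.resize(s["frame"][v.min()-15:v.max()+15,u.min()-15:u.max()+15],(400,400),interpolation=2))
cv2.imwrite("pics/p3.png",np.hstack(ims))
E
```

```text
[0.64885332 0.08177513 0.14401337] [[-1.0, -0.0011, -0.0014], [-0.0011, 1.0, -0.0003], [0.0014, -0.0003, -1.0]] 0.041255590374899474 [ 0.31371018  0.88340653 -0.45387916]
side 236 258 285 225 250 [0.6271 0.0645 0.1385] [0.6708 0.1119 0.1655]
[ 6 11 12 13 11 15  7 12 16 50 67 11  2  0  0  0  0  0  0  0  0  0]
top 399 227 255 187 207 [0.6263 0.0646 0.1429] [0.6534 0.1036 0.1621]
[  0   1   5   8  11   8  10  23  69 192  70   2   0   0   0   0   0   0
   0   0   0   0]
top normal [ 0.00107286  0.00450842 -0.99998926] [0.64009211 0.08444828 0.15985331]
```

View pics/p3.png

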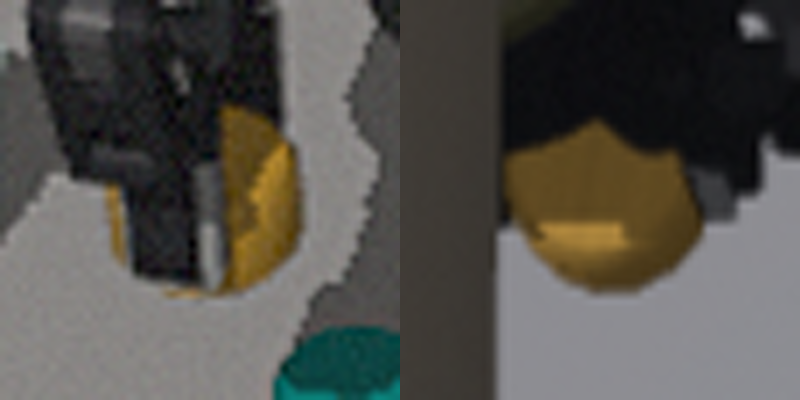

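The puck is held level and centred. I'll carry it over the stand.

Request:
apply_moves(motion=[[0,-0.015,0,0,0,0,0.03],[0.001,-0.045,0,0,0,0,0.03],[0.002,-0.08,0,0,0,0,0.03],[0.003,-0.12,0,0,0,0,0.03],[0.004,-0.16,0,0,0,0,0.03],[0.005,-0.2,0,0,0,0,0.03],[0.006,-0.235,0,0,0,0,0.03],[0.007,-0.26,0,0,0,0,0.03],[0.007,-0.273,0,0,0,0,0.03],[0.007,-0.278,0,0,0,0,0.03],[0.007,-0.278,0,0,0,0,0.03],[0.007,-0.278,0,0,0,0,0.03],[0.007,-0.278,0,0,0,0,0.03],[0.007,-0.278,0,0,0,0,0.03]])

```text
time: 7.48
position: [0.6426, -0.1956, 0.1448]
orientation: [[-1.0, -0.002, -0.0], [-0.002, 1.0, 0.0], [0.0, 0.0, -1.0]]
wrist_force: [0.6, -0.2, -0.5]
finger_gap: 0.0411
grip_force: 60.7
```

```bash
python3 - <<'E'
from h import *
o=get_obs();print(o["position"],o["finger_gap"])
for n in("side","top"):
    s=snapshot(n);P=cloud(s);f=s["frame"].astype(int)
    m=(P[...,2]>.1)&(P[...,2]<.19)&(np.hypot(P[...,0]-.6425,P[...,1]+.196)<.05)&(f[...,2]-f[...,0]>40)
    q=P[m];print(n,len(q),np.round(q.min(0),4),np.round(q.max(0),4))
    for k,a,b,r in(("rim",.057,.064,.05),("foot",.008,.016,.06)):
        p=band(P,(.6425,-.196),r,a,b)
        if len(p)>5:print(k,*circ(p))
E
```

```text
[ 0.64262967 -0.19560251  0.14479831] 0.041110794393412274
side 157 [ 0.6212 -0.2105  0.1412] [ 0.6644 -0.1677  0.1633]
rim [ 0.6421 -0.1952  0.0344] 0.0596 414
foot [ 0.645  -0.1952  0.0477] 0.0134 609Traceback (most recent call last):
  File "<stdin>", line 6, in <module>
    return umr_minimum(a, axis, None, out, keepdims, initial, where)
ValueError: zero-size array to reduction operation minimum which has no identity
```

Request:
apply_moves(motion=[[0,-0.0005,0.02,0,0,0,0.03],[0,-0.0005,0.045,0,0,0,0.03],[0,-0.0005,0.065,0,0,0,0.03],[0,-0.0005,0.075,0,0,0,0.03],[0,-0.0005,0.079,0,0,0,0.03],[0,-0.0005,0.082,0,0,0,0.03],[0,-0.0005,0.083,0,0,0,0.03],[0,-0.0005,0.083,0,0,0,0.03],[0,-0.0005,0.083,0,0,0,0.03]])

```text
time: 8.7
position: [0.6429, -0.1969, 0.0628]
orientation: [[-1.0, -0.001, 0.001], [-0.001, 1.0, -0.0], [-0.001, -0.0, -1.0]]
wrist_force: [-1.9, 0.7, 5.7]
finger_gap: 0.0413
grip_force: 61.4
```

Request:
apply_moves(motion=[[0,0,0,0,0,0,0.046],[0,0,0,0,0,0,0.05],[0,0,0,0,0,0,0.056],[0,0,0,0,0,0,0.06],[0,0,0,0,0,0,0.06],[0,0,-0.02,0,0,0,0.06],[0,0,-0.05,0,0,0,0.06],[0,0,-0.09,0,0,0,0.06],[0,0.05,-0.11,0,0,0,0.07],[0,0.1,-0.11,0,0,0,0.075],[0,0.15,-0.11,0,0,0,0.075],[0,0.2,-0.11,0,0,0,0.075],[0,0.2,-0.11,0,0,0,0.075]])

```text
time: 10.32
position: [0.6426, 0.0103, 0.1733]
orientation: [[-1.0, -0.01, 0.001], [-0.01, 1.0, 0.003], [-0.001, 0.003, -1.0]]
wrist_force: [-0.4, -0.2, -0.6]
finger_gap: 0.0747
grip_force: 0.0
```

```bash
python3 - <<'E'
from h import *
for n in("side","top"):
    s=snapshot(n);P=cloud(s);f=s["frame"].astype(int);D=P[...,:2]-[.6425,-.196]
    m=(P[...,2]>.062)&(P[...,2]<.1)&(np.hypot(D[...,0],D[...,1])<.045)
    q=P[m];t=q[q[:,2]>q[:,2].max()-.006];print(n,*circ(q),"top",*circ(t),np.round(t.mean(0),4))
    a=t-t.mean(0);print(np.linalg.svd(a)[2][2])
    p=band(P,(.6425,-.196),.05,.0565,.0625);p=p[np.hypot(p[:,0]-.6425,p[:,1]+.196)>.026];print("rim",*circ(p))
    for h in (.0565,):pass
    p=band(P,(.4985,.238),.05,.005,.02);print("gasket",*circ(p),np.round(p.min(0),4),np.round(p.max(0),4),np.round(p.mean(0),4))
E
```

```text
side [ 0.6417 -0.1931  0.031 ] 0.0769 378 top [ 0.6427 -0.194   0.0219] 0.0798 175 [ 0.6423 -0.1928  0.0797]
[-0.00463032 -0.00158521  0.99998802]
rim [ 0.6433 -0.1951  0.0325] 0.0604 125
gasket [0.4913 0.2421 0.0383] 0.0104 491 [0.4603 0.2092 0.0051] [0.5285 0.2692 0.0145] [0.4984 0.2405 0.01  ]
top [ 0.6415 -0.1967  0.0306] 0.0771 628 top [ 0.6417 -0.1948  0.0217] 0.0777 450 [ 0.6423 -0.1949  0.0778]
[-0.00671653  0.00248536 -0.99997436]
rim [ 0.6426 -0.1969  0.0322] 0.0597 369
  return _methods._mean(a, axis=axis, dtype=dtype,
  ret = ret.dtype.type(ret / rcount)
Traceback (most recent call last):
ValueError: zero-size array to reduction operation minimum which has no identity
```

```bash
python3 - <<'E'
from h import *
from scipy.optimize import least_squares
s=snapshot("side");P=cloud(s);f=s["frame"].max(-1)
m=(np.hypot(P[...,0]-.4985,P[...,1]-.239)<.036)&(P[...,2]>.006)&(P[...,2]<.014)&(f<40)
q=P[m];print(len(q),np.round(np.percentile(q,[1,99],axis=0),4))
r=least_squares(lambda c:np.hypot(q[:,0]-c[0],q[:,1]-c[1])-.02725,[.4985,.239],loss="soft_l1",f_scale=.002);print(r.x)
b=search_frame(s,"gasket")[0];print(b)
l,t,R,B=b["box"];print(deproj(s,l,(t+B)/2,.008),deproj(s,R,(t+B)/2,.008),deproj(s,(l+R)/2,t,.01),deproj(s,(l+R)/2,B,.0))
# nearby obstacles > 30 mm high around gasket
z=P[(np.hypot(P[...,0]-.4985,P[...,1]-.239)<.16)&(P[...,2]>.03)&(P[...,2]<.3)];print(len(z),np.round(np.percentile(z,[0,10,50,90,100],axis=0),3))
E
```

```text
418 [[0.4709 0.2105 0.0062]
 [0.527  0.2685 0.0133]]
[0.49876544 0.24003488]
{'box': [322.2, 375.4, 367.4, 408.2], 'confidence': 0.69}
[0.53124351 0.2489845  0.008     ] [0.46592623 0.23446505 0.008     ] [0.50374101 0.21452271 0.01      ] [0.49421536 0.2637915  0.        ]
2755 [[0.461 0.161 0.03 ]
 [0.492 0.365 0.123]
 [0.532 0.384 0.156]
 [0.564 0.395 0.167]
 [0.586 0.399 0.17 ]]
```

Request:
apply_moves(motion=[[0.035,0.05,0,0,0,0,0.075],[0.065,0.1,0,0,0,0,0.075],[0.095,0.15,0,0,0,0,0.075],[0.125,0.2,0,0,0,0,0.075],[0.1435,0.229,0,0,0,0,0.075],[0.1435,0.229,0.05,0,0,0,0.075],[0.1435,0.229,0.09,0,0,0,0.075],[0.1435,0.229,0.11,0,0,0,0.075],[0.1435,0.229,0.11,0,0,0,0.075],[0.1435,0.229,0.11,0,0,0,0.075],[0.1435,0.229,0.11,0,0,0,0.075]])

```text
time: 11.9
position: [0.4996, 0.2322, 0.0632]
orientation: [[-1.0, -0.0, 0.002], [-0.0, 1.0, 0.001], [-0.002, 0.001, -1.0]]
wrist_force: [0.1, 0.0, -0.7]
finger_gap: 0.0747
grip_force: 0.0
```

Request:
apply_moves(motion=[[0.001,0.007,0.02,0,0,0,0.075],[0.001,0.007,0.045,0,0,0,0.072],[0.001,0.007,0.058,0,0,0,0.068],[0.001,0.007,0.064,0,0,0,0.066],[0.001,0.007,0.066,0,0,0,0.066],[0.001,0.007,0.066,0,0,0,0.066],[0.001,0.007,0.066,0,0,0,0.066]])

```text
time: 12.78
position: [0.4979, 0.2393, -0.0036]
orientation: [[-1.0, -0.001, 0.001], [-0.001, 1.0, 0.001], [-0.001, 0.001, -1.0]]
wrist_force: [0.2, 0.8, -0.6]
finger_gap: 0.066
grip_force: 0.0
```

Request:
apply_moves(motion=[[0,0,0,0,0,0,0.058],[0,0,0,0,0,0,0.05],[0,0,0,0,0,0,0.05],[0,0,0,0,0,0,0.05],[0,0,0,0,0,0,0.05],[0,0,-0.004,0,0,0,0.05],[0,0,-0.015,0,0,0,0.05],[0,0,-0.035,0,0,0,0.05],[0,0,-0.065,0,0,0,0.05],[0,0,-0.1,0,0,0,0.05],[0,0,-0.14,0,0,0,0.05],[0,0,-0.17,0,0,0,0.05],[0,0,-0.18,0,0,0,0.05],[0,0,-0.18,0,0,0,0.05],[0,0,-0.18,0,0,0,0.05]])

```text
time: 14.65
position: [0.4968, 0.2388, 0.1742]
orientation: [[-1.0, -0.001, -0.002], [-0.001, 1.0, -0.001], [0.002, -0.001, -1.0]]
wrist_force: [-0.2, 0.2, -0.1]
finger_gap: 0.057
grip_force: 63.7
```

```bash
cat > g.py <<'E'
from h import *
import sys
from scipy.optimize import least_squares
o=get_obs();p0=o["position"];print(np.round(p0,4),o["finger_gap"],o["grip_force"])
ims=[]
for n in("side","top"):
    s=snapshot(n);P=cloud(s);R=np.array(s["orientation"]);c=R.T@(np.array(p0)-np.array(s["xyz"]))
    u,v=cv2.projectPoints(c.reshape(1,1,3),np.zeros(3),np.zeros(3),np.array(s["K"]),np.array(s["dist"]))[0][0,0].astype(int)
    v=max(v,50);u=max(u,50);ims.append(cv2.resize(s["frame"][v-50:v+50,u-50:u+50],(400,400),interpolation=2))
    q=band(P,p0,.033,p0[2]-.008,p0[2]+.02)
    if n=="side":
        w=q[(np.abs(q[:,1]-p0[1])<.034)];w=w[w[:,2]<p0[2]+.012];print(len(w),np.round(np.percentile(w,[2,50,98],axis=0),4))
cv2.imwrite(sys.argv[1],np.hstack(ims))
E
python3 g.py pics/gk.png
```

```text
[0.4968 0.2388 0.1742] 0.05698354135464852 63.7352342158556
174 [[0.4683 0.2176 0.178 ]
 [0.4831 0.2567 0.183 ]
 [0.5251 0.2672 0.1862]]
```

View pics/gk.png

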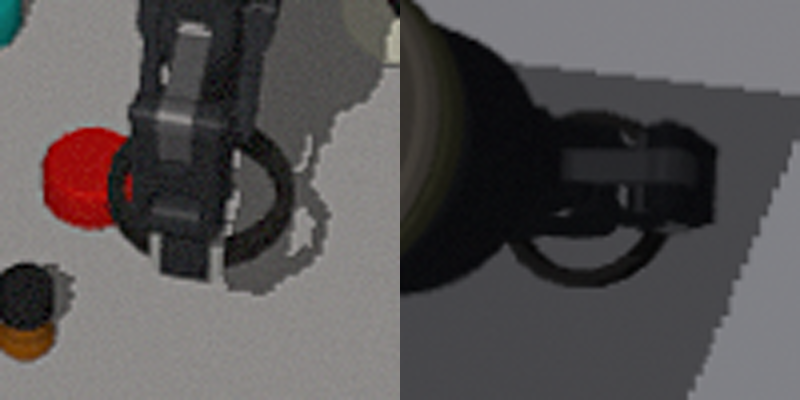

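The ring is held level and centred on the tool. I'll carry it above the stand.

Request:
apply_moves(motion=[[-0.005,-0.015,0,0,0,0,0.05],[-0.015,-0.045,0,0,0,0,0.05],[-0.03,-0.09,0,0,0,0,0.05],[-0.045,-0.135,0,0,0,0,0.05],[-0.06,-0.18,0,0,0,0,0.05],[-0.075,-0.225,0,0,0,0,0.05],[-0.09,-0.27,0,0,0,0,0.05],[-0.105,-0.315,0,0,0,0,0.05],[-0.12,-0.36,0,0,0,0,0.05],[-0.133,-0.4,0,0,0,0,0.05],[-0.142,-0.424,0,0,0,0,0.05],[-0.145,-0.4345,0,0,0,0,0.05],[-0.145,-0.4345,0,0,0,0,0.05],[-0.145,-0.4345,0,0,0,0,0.05],[-0.145,-0.4345,0,0,0,0,0.05],[-0.145,-0.4345,0,0,0,0,0.05]])

```text
time: 16.75
position: [0.6432, -0.1942, 0.176]
orientation: [[-1.0, -0.002, 0.0], [-0.002, 1.0, 0.0], [-0.0, 0.0, -1.0]]
wrist_force: [-0.8, -0.6, -0.6]
finger_gap: 0.057
grip_force: 63.8
```

```bash
python3 g.py pics/gk2.png; python3 - <<'E'
from h import *
s=snapshot("side");P=cloud(s)
m=(np.hypot(P[...,0]-.6425,P[...,1]+.195)<.04)&(P[...,2]>.074)&(P[...,2]<.09)&(s["frame"][...,2].astype(int)-s["frame"][...,0]>25);q=P[m]
print(len(q),*circ(q)) if len(q) else 0
E
```

```text
[ 0.6432 -0.1942  0.176 ] 0.05702941226548273 63.752565532922745
102 [[ 0.6144 -0.2183  0.1805]
 [ 0.6318 -0.1804  0.1842]
 [ 0.6705 -0.1654  0.1878]]
224 [ 0.6424 -0.1932  0.0226] 0.0792 224
```

Request:
apply_moves(motion=[[0.0005,-0.001,0.02,0,0,0,0.05],[0.0005,-0.001,0.05,0,0,0,0.05],[0.0005,-0.001,0.08,0,0,0,0.05],[0.0005,-0.001,0.092,0,0,0,0.05],[0.0005,-0.001,0.1,0,0,0,0.05],[0.0005,-0.001,0.107,0,0,0,0.05],[0.0005,-0.001,0.113,0,0,0,0.05],[0.0005,-0.001,0.117,0,0,0,0.05],[0.0005,-0.001,0.119,0,0,0,0.05],[0.0005,-0.001,0.119,0,0,0,0.05],[0.0005,-0.001,0.119,0,0,0,0.05]])

```text
time: 18.27
position: [0.6426, -0.1962, 0.0574]
orientation: [[-1.0, -0.001, 0.0], [-0.001, 1.0, -0.0], [-0.0, -0.0, -1.0]]
wrist_force: [-2.4, 1.0, 4.4]
finger_gap: 0.057
grip_force: 64.3
```

Request:
apply_moves(motion=[[0,0,0,0,0,0,0.062],[0,0,0,0,0,0,0.066],[0,0,0,0,0,0,0.072],[0,0,0,0,0,0,0.075],[0,0,-0.005,0,0,0,0.075],[0,0,-0.03,0,0,0,0.075],[0,0,-0.07,0,0,0,0.075],[0,0,-0.11,0,0,0,0.078],[0.04,-0.015,-0.12,0,0,0,0.078],[0.08,-0.03,-0.12,0,0,0,0.078],[0.12,-0.045,-0.12,0,0,0,0.078],[0.16,-0.065,-0.12,0,0,0,0.078],[0.184,-0.076,-0.12,0,0,0,0.078],[0.184,-0.076,-0.12,0,0,0,0.078],[0.184,-0.076,-0.12,0,0,0,0.078],[0.184,-0.076,-0.12,0,0,0,0.078]])

```text
time: 20.27
position: [0.4596, -0.2716, 0.1768]
orientation: [[-1.0, -0.003, 0.0], [-0.003, 1.0, 0.0], [-0.0, 0.0, -1.0]]
wrist_force: [0.6, -0.2, -1.1]
finger_gap: 0.0779
grip_force: 0.0
```

```bash
python3 - <<'E'
from h import *
ims=[]
for n in("side","top"):
    s=snapshot(n);P=cloud(s);f=s["frame"].astype(int)
    v,u=[(205,316),(212,415)][n=="top"]
    if n=="side":u,v=316,190
    ims.append(cv2.resize(s["frame"][v-40:v+40,u-40:u+40],(400,400),interpolation=2))
    p=band(P,(.6425,-.196),.04,.066,.0735);p=p[np.hypot(p[:,0]-.6425,p[:,1]+.196)>.0235]
    if len(p)>20:
        c=p.mean(0);print(n,*circ(p),np.linalg.svd(p-c)[2][2])
    p=band(P,(.458,-.272),.045,.062,.076)
    if len(p)>20:print(n,"funnel",*circ(p))
cv2.imwrite("pics/gk3.png",np.hstack(ims))
E
```

```text
side [ 0.6438 -0.1922  0.0305] 0.071 154 [-0.00745149  0.04383489  0.999011  ]
side funnel [ 0.4587 -0.2711  0.0322] 0.0695 297
top [ 0.6426 -0.1948  0.0305] 0.0694 347 [ 2.59059438e-03 -2.68894765e-04 -9.99996608e-01]
top funnel [ 0.458  -0.2723  0.0305] 0.069 200
```

View pics/gk3.png

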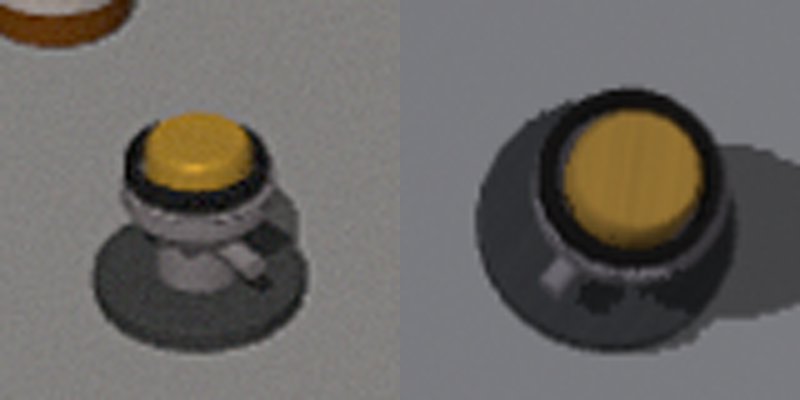

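The side and top crops show the gasket flat around the puck at about (200,170) and (630,180). Next I'll grip the funnel.

Request:
apply_moves(motion=[[0.0015,-0.0005,0.03,0,0,0,0.078],[0.0015,-0.0005,0.065,0,0,0,0.078],[0.0015,-0.0005,0.1,0,0,0,0.078],[0.0015,-0.0005,0.13,0,0,0,0.075],[0.0015,-0.0005,0.145,0,0,0,0.07],[0.0015,-0.0005,0.147,0,0,0,0.066],[0.0015,-0.0005,0.147,0,0,0,0.062],[0.0015,-0.0005,0.147,0,0,0,0.058],[0.0015,-0.0005,0.147,0,0,0,0.05],[0.0015,-0.0005,0.147,0,0,0,0.05],[0.0015,-0.0005,0.147,0,0,0,0.05],[0.0015,-0.0005,0.147,0,0,0,0.05]])

```text
time: 21.88
position: [0.458, -0.2735, 0.0313]
orientation: [[-1.0, -0.001, 0.002], [-0.001, 1.0, -0.001], [-0.002, -0.001, -1.0]]
wrist_force: [-1.4, 0.5, 6.5]
finger_gap: 0.0584
grip_force: 62.9
```

Request:
apply_moves(motion=[[0,0,-0.01,0,0,0,0.05],[0,0,-0.03,0,0,0,0.05],[0,0,-0.06,0,0,0,0.05],[0,0,-0.09,0,0,0,0.05],[0,0,-0.115,0,0,0,0.05],[-0.015,0.006,-0.125,0,0,0,0.05],[-0.04,0.017,-0.125,0,0,0,0.05],[-0.07,0.03,-0.125,0,0,0,0.05],[-0.1,0.042,-0.125,0,0,0,0.05],[-0.13,0.055,-0.125,0,0,0,0.05],[-0.155,0.066,-0.125,0,0,0,0.05],[-0.175,0.074,-0.125,0,0,0,0.05],[-0.1845,0.078,-0.125,0,0,0,0.05],[-0.1845,0.078,-0.125,0,0,0,0.05],[-0.1845,0.078,-0.125,0,0,0,0.05],[-0.1845,0.078,-0.125,0,0,0,0.05],[-0.1845,0.078,-0.125,0,0,0,0.05]])

```text
time: 24.0
position: [0.6411, -0.1951, 0.155]
orientation: [[-1.0, -0.0, 0.0], [-0.0, 1.0, -0.0], [-0.0, -0.0, -1.0]]
wrist_force: [-0.0, 0.0, -2.0]
finger_gap: 0.0588
grip_force: 64.6
```

```bash
python3 g.py pics/f1.png; python3 - <<'E'
from h import *
s=snapshot("side");P=cloud(s)
for a,b in((.112,.122),(.122,.132),(.132,.142),(.142,.15)):
    q=band(P,(.6425,-.195),.05,a,b)
    if len(q)>10:print(a,len(q),np.round(np.percentile(q,[3,50,97],axis=0),4).tolist())
E
```

```text
[ 0.6411 -0.1951  0.155 ] 0.05878933597100654 64.58393823355436
220 [[ 0.612  -0.1961  0.1475]
 [ 0.6285 -0.1708  0.156 ]
 [ 0.6672 -0.1631  0.1668]]
0.122 83 [[0.6134, -0.1853, 0.1256], [0.6382, -0.1674, 0.1289], [0.6653, -0.1629, 0.1317]]
0.132 132 [[0.6131, -0.1899, 0.1324], [0.6339, -0.1679, 0.1363], [0.6651, -0.1623, 0.1418]]
0.142 111 [[0.6131, -0.1867, 0.1425], [0.6364, -0.168, 0.146], [0.6663, -0.1623, 0.1499]]
```

View pics/f1.png

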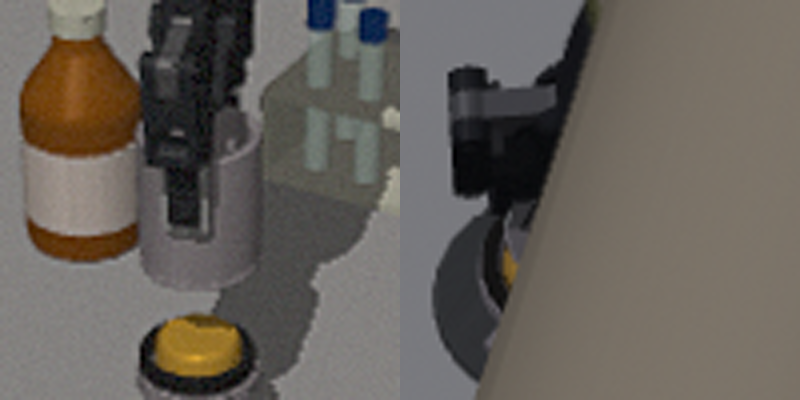

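Request:
apply_moves(motion=[[-0.002,-0.0005,0.008,0,0,0,0.05],[-0.002,-0.0005,0.02,0,0,0,0.05],[-0.002,-0.0005,0.032,0,0,0,0.05],[-0.002,-0.0005,0.042,0,0,0,0.05],[-0.002,-0.0005,0.048,0,0,0,0.05],[-0.002,-0.0005,0.052,0,0,0,0.05],[-0.002,-0.0005,0.0535,0,0,0,0.05],[-0.002,-0.0005,0.0535,0,0,0,0.05],[-0.002,-0.0005,0.0535,0,0,0,0.05]])

```text
time: 25.28
position: [0.6437, -0.1952, 0.1016]
orientation: [[-1.0, -0.001, 0.001], [-0.001, 1.0, -0.0], [-0.001, -0.0, -1.0]]
wrist_force: [-0.3, 0.6, -1.2]
finger_gap: 0.0587
grip_force: 64.8
```

Request:
apply_moves(motion=[[0,0,0.0007,0,0,0,0.05],[0,0,0.0015,0,0,0,0.05],[0,0,0.0015,0,0,0,0.05],[0,0,0.0015,0,0,0,0.05]])

```text
time: 25.78
position: [0.6438, -0.1953, 0.1014]
orientation: [[-1.0, -0.001, 0.001], [-0.001, 1.0, -0.0], [-0.001, -0.0, -1.0]]
wrist_force: [-4.0, 1.1, 8.5]
finger_gap: 0.0587
grip_force: 65.5
```

Request:
apply_moves(motion=[[0,0,0,0,0,0,0.062],[0,0,0,0,0,0,0.066],[0,0,0,0,0,0,0.072],[0,0,0,0,0,0,0.076],[0,0,-0.005,0,0,0,0.076],[0,0,-0.03,0,0,0,0.076],[0,0,-0.06,0,0,0,0.076],[0,0,-0.09,0,0,0,0.076],[0.02,0.016,-0.1,0,0,0,0.06],[0.06,0.048,-0.1,0,0,0,0.045],[0.1,0.08,-0.1,0,0,0,0.045],[0.14,0.112,-0.1,0,0,0,0.045],[0.18,0.144,-0.1,0,0,0,0.045],[0.199,0.159,-0.1,0,0,0,0.045],[0.199,0.159,-0.1,0,0,0,0.045],[0.199,0.159,-0.1,0,0,0,0.045],[0.199,0.159,-0.1,0,0,0,0.045]])

```text
time: 27.9
position: [0.4449, -0.0372, 0.1998]
orientation: [[-1.0, 0.0, 0.0], [0.0, 1.0, -0.0], [-0.0, -0.0, -1.0]]
wrist_force: [-0.6, 0.2, -0.5]
finger_gap: 0.0454
grip_force: 0.0
```

```bash
python3 - <<'E'
from h import *
for n in("side","top"):
    s=snapshot(n);P=cloud(s)
    p=band(P,(.6425,-.195),.05,.132,.15)
    if len(p)>20:print(n,"funnel",*circ(p))
    w=p[(p[:,2]>.135)];print(np.linalg.svd(w-w.mean(0))[2][2]) if len(w)>20 else 0
    p=band(P,(.445,-.036),.03,.034,.045)
    if len(p)>5:print(n,"knob",*circ(p))
E
```

```text
side funnel [ 0.6462 -0.1917  0.0324] 0.1388 334
[-0.00703852 -0.00350295 -0.99996909]
side knob [ 0.4446 -0.0382  0.0129] 0.0398 88
top funnel [ 0.6438 -0.1932  0.0305] 0.1392 482
[ 0.00490447  0.00153892 -0.99998679]
```

Request:
apply_moves(motion=[[0,0.0005,0.04,0,0,0,0.045],[0,0.0005,0.08,0,0,0,0.045],[0,0.0005,0.12,0,0,0,0.045],[0,0.0005,0.15,0,0,0,0.045],[0,0.0005,0.17,0,0,0,0.042],[0,0.0005,0.177,0,0,0,0.036],[0,0.0005,0.177,0,0,0,0.03],[0,0.0005,0.177,0,0,0,0.025],[0,0.0005,0.177,0,0,0,0.018],[0,0.0005,0.177,0,0,0,0.01],[0,0.0005,0.177,0,0,0,0.01],[0,0.0005,0.177,0,0,0,0.01],[0,0.0005,0.177,0,0,0,0.01]])

```text
time: 29.62
position: [0.4451, -0.036, 0.0239]
orientation: [[-1.0, -0.001, 0.002], [-0.001, 1.0, 0.0], [-0.002, 0.0, -1.0]]
wrist_force: [-1.0, -1.1, 6.4]
finger_gap: 0.0176
grip_force: 58.4
```

Request:
apply_moves(motion=[[0,0,-0.01,0,0,0,0.01],[0,0,-0.03,0,0,0,0.01],[0,0,-0.065,0,0,0,0.01],[0,0,-0.105,0,0,0,0.01],[0,0,-0.145,0,0,0,0.01],[0,0,-0.175,0,0,0,0.01],[-0.015,-0.012,-0.188,0,0,0,0.01],[-0.04,-0.032,-0.188,0,0,0,0.01],[-0.07,-0.056,-0.188,0,0,0,0.01],[-0.1,-0.08,-0.188,0,0,0,0.01],[-0.13,-0.104,-0.188,0,0,0,0.01],[-0.16,-0.128,-0.188,0,0,0,0.01],[-0.185,-0.147,-0.188,0,0,0,0.01],[-0.1985,-0.158,-0.188,0,0,0,0.01],[-0.1985,-0.158,-0.188,0,0,0,0.01],[-0.1985,-0.158,-0.188,0,0,0,0.01],[-0.1985,-0.158,-0.188,0,0,0,0.01],[-0.1985,-0.158,-0.188,0,0,0,0.01]])

```text
time: 31.88
position: [0.6428, -0.1931, 0.2112]
orientation: [[-1.0, -0.002, 0.0], [-0.002, 1.0, 0.0], [-0.0, 0.0, -1.0]]
wrist_force: [-0.5, -0.2, -0.5]
finger_gap: 0.0177
grip_force: 58.7
```

```bash
python3 g.py pics/c1.png; python3 - <<'E'
from h import *
for n in("side","top"):
    s=snapshot(n);P=cloud(s)
    for k,a,b in(("fun",.133,.146),("flange",.194,.211),("plug",.183,.194)):
        p=band(P,(.643,-.195),.045,a,b)
        if len(p)>20:print(n,k,*circ(p),np.round(np.percentile(p,[1,99],axis=0),4).tolist())
E
```

```text
[ 0.6428 -0.1931  0.2112] 0.017650200288187468 58.7002569437027
294 [[ 0.6159 -0.2136  0.2033]
 [ 0.6392 -0.1814  0.2044]
 [ 0.67   -0.1638  0.2224]]
side fun [ 0.6432 -0.1922  0.0323] 0.1395 301 [[0.6151, -0.2213, 0.1333], [0.6716, -0.1629, 0.1437]]
side flange [ 0.6437 -0.1901  0.0315] 0.2035 374 [[0.6148, -0.2169, 0.1988], [0.6712, -0.1613, 0.2066]]
side plug [ 0.6418 -0.1843  0.018 ] 0.1907 38 [[0.6248, -0.1874, 0.1883], [0.6578, -0.1684, 0.1939]]
top fun [ 0.647  -0.1705  0.0179] 0.1393 86 [[0.6295, -0.1728, 0.1331], [0.663, -0.1638, 0.1421]]
top flange [ 0.641  -0.1651  0.0095] 0.202 62 [[0.6323, -0.1704, 0.1979], [0.6495, -0.162, 0.2042]]
```

View pics/c1.png

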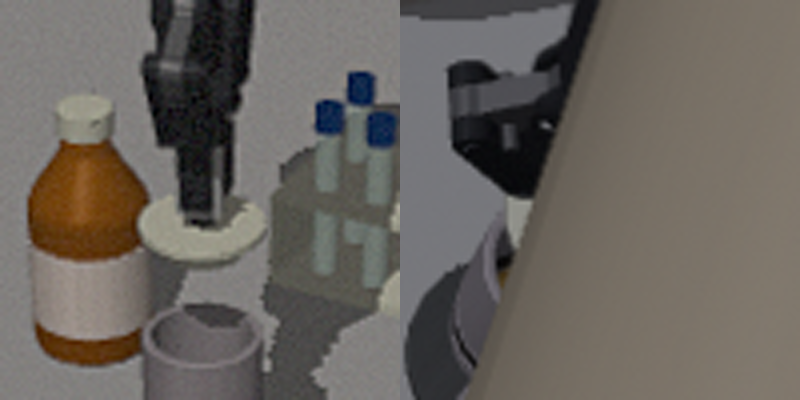

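Request:
apply_moves(motion=[[-0.0005,-0.0015,0.01,0,0,0,0.01],[-0.0005,-0.0015,0.022,0,0,0,0.01],[-0.0005,-0.0015,0.034,0,0,0,0.01],[-0.0005,-0.0015,0.042,0,0,0,0.01],[-0.0005,-0.0015,0.049,0,0,0,0.01],[-0.0005,-0.0015,0.054,0,0,0,0.01],[-0.0005,-0.0015,0.057,0,0,0,0.01],[-0.0005,-0.0015,0.0575,0,0,0,0.01],[-0.0005,-0.0015,0.0575,0,0,0,0.01],[-0.0005,-0.0015,0.0575,0,0,0,0.01]])

```text
time: 33.33
position: [0.6439, -0.1953, 0.154]
orientation: [[-1.0, -0.001, 0.001], [-0.001, 1.0, -0.0], [-0.001, -0.0, -1.0]]
wrist_force: [-1.2, 0.4, 4.8]
finger_gap: 0.0172
grip_force: 59.0
```

Contact at the seated height. I'll release and withdraw upward.

Request:
apply_moves(motion=[[0,0,0,0,0,0,0.022],[0,0,0,0,0,0,0.027],[0,0,0,0,0,0,0.035],[0,0,0,0,0,0,0.042],[0,0,-0.005,0,0,0,0.045],[0,0,-0.03,0,0,0,0.045],[0,0,-0.06,0,0,0,0.045],[0.03,0.05,-0.1,0,0,0,0.045],[0.06,0.1,-0.1,0,0,0,0.045],[0.09,0.15,-0.1,0,0,0,0.045],[0.12,0.2,-0.1,0,0,0,0.045],[0.12,0.2,-0.1,0,0,0,0.045],[0.12,0.2,-0.1,0,0,0,0.045],[0.12,0.2,-0.1,0,0,0,0.045]])

```text
time: 35.08
position: [0.5238, 0.0031, 0.2535]
orientation: [[-1.0, 0.002, 0.0], [0.002, 1.0, -0.001], [-0.0, -0.001, -1.0]]
wrist_force: [0.7, -0.4, -1.0]
finger_gap: 0.0452
grip_force: 0.0
```

```bash
python3 - <<'E'
from h import *
ims=[]
for n in("side","top"):
    s=snapshot(n);P=cloud(s)
    for k,a,b in(("flange",.14,.151),("knob",.163,.175)):
        p=band(P,(.643,-.195),.045,a,b)
        if len(p)>20:print(n,k,*circ(p),np.linalg.svd(p-p.mean(0))[2][2])
    u,v=(316,175) if n=="side" else (415,205)
    ims.append(cv2.resize(s["frame"][v-60:v+60,u-60:u+60],(400,400),interpolation=2))
cv2.imwrite("pics/end.png",np.hstack(ims))
E
```

```text
side flange [ 0.6446 -0.1918  0.032 ] 0.1464 399 [-0.00400863  0.03372879  0.99942298]
side knob [ 0.6439 -0.1934  0.0112] 0.1698 74 [-0.06958396  0.24467833  0.96710423]
top flange [ 0.6449 -0.1934  0.0307] 0.1449 1064 [ 2.71263526e-03  1.02497084e-04 -9.99996316e-01]
top knob [ 0.6438 -0.1938  0.0104] 0.1685 153 [-0.0690508   0.05805268  0.99592262]
```

View pics/end.png

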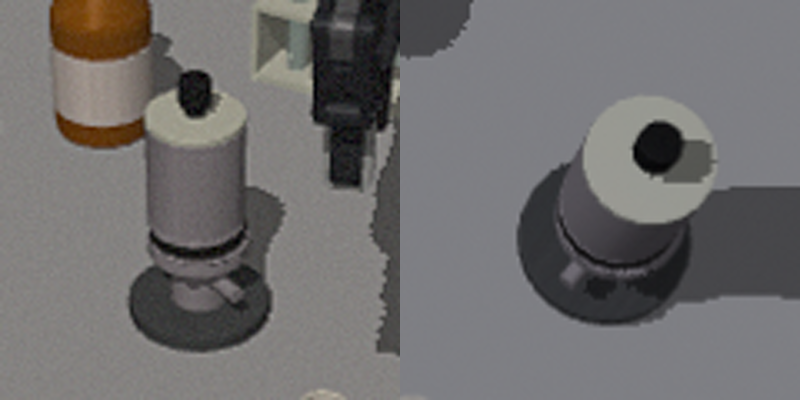

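The tower is complete: cap seated at (195,120) in the side crop, flange top at 145 mm and level.

```bash
python3 -c "
from plant import *
print(finish_job())"
```

```text
the job is handed in; nothing more can be done
None
```

The filter tower is assembled and handed in at about 35 s. The last camera check showed the puck, gasket, funnel and cap seated, level and released; `finish_job()` gave no verdict. The bystanders were not re-measured after the start, though no move went near them.

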